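# Change over the curing station and set its dial

### The arm

A 6-joint arm with a two-finger parallel gripper is mounted at the origin on the work surface. World frame = base frame: x ahead of the robot, y to its left, z up, the work surface at z = 0. Lengths are in m, angles in rad, forces in N, time in s.
With the tool pointing down it reaches from about 0.375 to 0.925 m from the base axis. Payload 5.7 kg.
Tool frame: the origin (TCP) lies midway between the tips of the shut fingers; the grasp point (between the pads) lies 19 mm behind it; z points along the fingers, y is the line along which they close (so a half turn about z gives the same grasp; the last joint's range is limited). The gripper opens to 88 mm and grips with 3 to 60 N. Pads are 20 mm wide; open, the fingers measure 115 mm over their backs; the gripper's body (75 mm by 178 mm) begins 61 mm behind the grasp point.
Start: joints at [1.123, 0.359, 1.51, -0, 1.272, -0.115], TCP at [0.196, 0.567, 0.223] pointing down, gripper open.
Joint ranges: [-2.97, 2.97], [-1.01, 2.36], [0.21, 2.38], [-0.96, 4.11], [0.2, 2.71], [-2.98, 2.98]. Speed limits (rad/s): [2.39, 2.39, 3.14, 3.14, 3.14, 3.14].

### API

Orientations are given as a unit quaternion [x, y, z, w].
In Python, from bench import move_ptp, servo_line, goto_joints, move_gripper, sleep, inverse_kinematics, capture, PlanningError, close_job, spot_in, silhouettes, current_clock, current_joint_pos, current_qvel, current_joint_torque, current_position, current_orientation, current_force, current_torque, current_finger_gap, current_grip_force gives the robot as it stands. Calls block until the motion is done:
- move_ptp(position, orientation): joint-space move of the TCP to a pose.
- servo_line(position, orientation=None, rate=0.15, contact_N=None): straight line of the TCP; orientation=None keeps the orientation; rate is the mean speed in m/s. With contact_N (N) it stops when the force on the tool has changed by that much, and returns True; else False.
- goto_joints(angles): joint-space move.
- move_gripper(opening): finger opening in m; the grip force is fixed at half the most; returns when the fingers have stopped.
- sleep(seconds).
- inverse_kinematics(position, orientation): joint angles nearest the present ones, or None.
- capture(name): name is "scene" or "top"; returns a dict with "image" (480x640x3 uint8, blue, green, red), "range_z" (480x640 float32, m along the optical axis (not along the pixel's ray), 0 where there is no reading), "intrinsics" (3x3 intrinsics, pixels), "R" (3x3) and "t" (3): a world point X has camera coordinates R X + t. Camera axes: x right, y down, z forward; pixel columns grow to the right and rows downward; lengths in m; the calibration is good to about 2 mm. A picture is of the moment at which its call begins.
A pose or a line that the arm cannot do raises PlanningError and nothing moves.
- close_job(): hands the job in; it is judged then, once.
Trained networks look in the newest picture that a camera, given by its name, has taken for a name from the list of things; names that differ only in an ending like _2 or _b are one class to them, and where a whole thing is asked for, a point or a joint stands for the part that bears it (a point fixed in the world has none). Each returns a list of dicts, best first, with "conf" (0 to 1); they miss things now and then, are a little off and sometimes report something else, mostly with a low value. They report only what shows in the picture. A call takes as long as a camera call. They do not tell look-alikes from the thing itself.
- spot_in(camera, query): "xy" ([column, row] in pixels, amid what is visible of it).
- silhouettes(camera, query): "region" (480x640 bool, what is visible of it) and "xy" ([column, row] in pixels, amid what is visible of it).
Readings, each from a call of its own:
- current_clock(): time.
- current_joint_pos(): joint angles.
- current_qvel(): joint speeds.
- current_joint_torque(): joint torques, N m.
- current_position(): TCP position.
- current_orientation(): TCP orientation.
- current_force(): force on the tool from outside, world axes, zero at the start.
- current_torque(): the same for the moment, N m.
- current_finger_gap(): finger opening in m.
- current_grip_force(): force on a finger pad.
Only numpy, scipy, OpenCV 4.12 (cv2) and the standard library are available. Lean on these libraries where they do the work, as an engineer would, in place of code of your own. Each camera call takes 0.05 s, during which the arm holds its last target. There are 200 camera calls.

### The job

On the finish-curing station, take the cured cup off the round plate and stand it in the free space of the round cork-floored tray, then stand the narrow-necked vase upright in the middle of the plate, and only then turn the station's dial clockwise to its fourth mark, counting the off dot as the first. Both turned pieces are paper-thin: hold them only lightly, keep them upright and set them down without a knock. Keep clear of the glass lamp tubes and leave everything else where it is.

Things in the scene. Friction and masses are not known exactly. Their poses are not given: they have to be found in the camera images.
- station: Grey steel curing station fixed to the bench, 200 (x) x 280 (y) x 40 mm high. Origin at the centre of its underside, front towards -x, z up. On its top: the round plate at (-20, +65) mm, the dial at (-45, -85) mm, and along the back edge a 10 mm high dark bar (30 x 190 mm, centre (80, 45) mm) that carries the two lamp tubes.
- plate_top (a point): Centre of the upper face of the round aluminium plate (90 mm across, 8 mm high, its top 48 mm above the bench). Axes as the station's.
- lamps: Two upright glass lamp tubes with black end caps, part of the station; frame the same as the station's. They stand at (80, 0) and (80, 130) mm, are 26 mm across at the foot, 24 mm at the top cap, and reach 166 mm above the bench. They must not be struck (over 3 N breaks them).
- dial (a joint): Angle of the black selector dial (rad): 0 at the first mark (white dot, off), growing clockwise seen from above to 2.4. It clicks into five marked positions 0.6 rad apart: 0, 0.6, 1.2, 1.8, 2.4; the fourth mark is 1.8. The marks are white: a dot, then bars of growing length. It takes about 0.07 N m.
- dial_grip (a point): Point to grip on the dial, on its axis, 63.5 mm above the bench. The dial is a disc 44 mm across with a bar on it, 44 mm long, 12 mm wide; the bar's sides run from 47.5 to 73.5 mm above the bench. z up; x runs along the bar towards the end with the white pointer line.
- cup: Plain pale thin-walled wooden cup, open at the top, standing on the station's plate: 55 mm high, 58 mm across from 12 mm height up to the rim, 48 mm at the foot, about 60 g. It cracks if squeezed by more than 10 N on each side, or set down or pressed with more than 14 N. Origin at the centre of its underside, z up.
- vase: Plain pale thin-walled wooden vase with belly and narrow neck, 78 mm high: foot 38 mm across, belly 51 mm across from 28 to 52 mm height, neck 30 mm at 68 mm, mouth 36 mm; about 60 g. It stands left of the station. It cracks if squeezed by more than 10 N on each side, or set down or pressed with more than 14 N. Origin at the centre of its underside, z up.
- tray: Round wooden cooling tray fixed to the bench, 200 mm across; its cork floor is 6 mm above the bench and 190 mm across inside a rim 16 mm high. Two cured pieces stand in it at (-27, -47) and (-27, +47) mm from its centre in its frame; the free space is about (+54, 0) mm. Origin at the centre of its underside, z up.
- cured_egg_cup: Bystander in the tray: tall tapered cup, 42 mm across the rim, 50 mm high. Origin at the centre of its underside, z up.
- cured_pot: Bystander in the tray: low cup, 46 mm across, 34 mm high. Origin at the centre of its underside, z up.
- tumbler: Bystander near the vase: straight wooden tumbler, 48 mm across, 75 mm high. Origin at the centre of its underside, z up.
- bowl: Bystander near the vase: flared wooden bowl, 68 mm across the rim, 36 mm high. Origin at the centre of its underside, z up.
- sanding_block: Bystander: cork block 70 x 50 x 30 mm in front of the station. Origin at the centre of its underside, z up.
- brush: Bystander: flat brush about 200 mm long, under 30 mm high, lying in front of the station. Its length runs along its x axis.
- finish_can: Bystander behind the station: steel can 80 mm across, 110 mm high. Origin at the centre of its underside, z up.
There are look-alikes about, which are no part of the job. What is shaped like the vase but green or purple is not meant.

How it is judged:
By the outcome, as a careful person would: the job done as asked, in the order asked, and still so for the second after the job is handed in, with the robot touching nothing.
It also fails if it takes over 70 s, if anything falls off the work surface, if the arm or the gripper's body presses on something with over 40 N, if the wrist force passes 120 N, or if a joint passes its speed limit or range.

## Working session

There is one attempt and no reset: what is moved stays moved. The work goes in short steps, each a Python script; the robot and the scene stay as the last script left them, time stands still between calls to the robot, and variables do not carry over. Pictures are saved under pics/ and viewed, at most 10 in all, crops included, and the job is handed in when it is done.

```bash
mkdir -p pics; ls; python3 - <<'E'
from bench import *
import cv2,numpy as np
for c in("scene","top"):
    d=capture(c); cv2.imwrite(f"pics/{c}0.png",d["image"]); print(c,d["intrinsics"].tolist(),d["R"].round(3).tolist(),d["t"])
    for q in("station","plate_top","dial","dial_grip","lamps","cup","vase","tray","tumbler","bowl","finish_can","cured_pot","cured_egg_cup"):
        print(q,[(np.round(r["xy"]).tolist(),round(r["conf"],2)) for r in spot_in(c,q)])
print(current_clock(),current_finger_gap(),current_orientation())
E
```

```text
pics
scene [[564.7712621255507, 0.0, 317.3226971908383], [0.0, 564.7712621255507, 237.46465735063953], [0.0, 0.0, 1.0]] [[0.125, 0.992, -0.016], [0.525, -0.08, -0.847], [-0.842, 0.097, -0.531]] [-0.14634386 -0.21266623  1.77473883]
station [([325.0, 276.0], 0.93), ([340.0, 256.0], 0.51)]
plate_top [([325.0, 278.0], 0.73)]
dial [([282.0, 259.0], 0.81)]
dial_grip [([338.0, 256.0], 0.68), ([281.0, 262.0], 0.55)]
lamps [([340.0, 255.0], 0.94), ([425.0, 266.0], 0.42), ([352.0, 242.0], 0.2)]
cup [([354.0, 243.0], 0.79)]
vase [([504.0, 245.0], 0.92), ([456.0, 240.0], 0.89), ([476.0, 221.0], 0.81)]
tray [([118.0, 274.0], 0.75)]
tumbler [([416.0, 215.0], 0.64), ([147.0, 271.0], 0.23)]
bowl [([425.0, 266.0], 0.87)]
finish_can [([161.0, 313.0], 0.85), ([281.0, 260.0], 0.24)]
cured_pot [([144.0, 271.0], 0.95)]
cured_egg_cup [([132.0, 251.0], 0.81), ([338.0, 255.0], 0.66)]
top [[603.8977734636755, 0.0, 311.97109488438565], [0.0, 603.8977734636755, 237.81360378481915], [0.0, 0.0, 1.0]] [[-0.003, -1.0, -0.002], [-0.997, 0.003, -0.08], [0.08, 0.002, -0.997]] [0.04809665 0.54804934 1.51025405]
station [([299.0, 212.0], 0.77)]
plate_top []
dial [([332.0, 230.0], 0.7)]
dial_grip [([331.0, 226.0], 0.73)]
lamps [([240.0, 190.0], 0.56), ([297.0, 214.0], 0.32)]
cup [([266.0, 228.0], 0.71), ([206.0, 210.0], 0.2)]
vase [([125.0, 228.0], 0.84), ([164.0, 247.0], 0.79), ([131.0, 279.0], 0.58), ([469.0, 269.0], 0.55)]
tray [([470.0, 251.0], 0.91), ([163.0, 248.0], 0.71)]
tumbler [([187.0, 287.0], 0.68)]
bowl [([427.0, 164.0], 0.66), ([206.0, 211.0], 0.64)]
finish_can [([427.0, 168.0], 0.78)]
cured_pot [([449.0, 240.0], 0.83)]
cured_egg_cup [([471.0, 269.0], 0.83), ([450.0, 238.0], 0.2)]
1.4 0.08748459460646739 [ 1.65646577e-01  9.86185179e-01 -6.60562656e-05 -1.20688505e-05]
```

View pics/scene0.png

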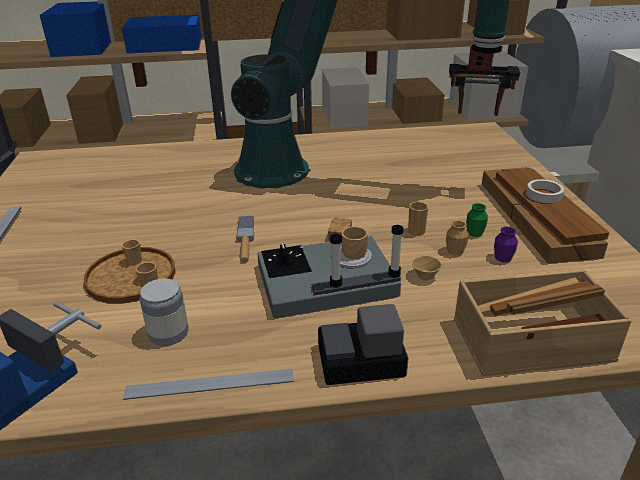

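View pics/top0.png

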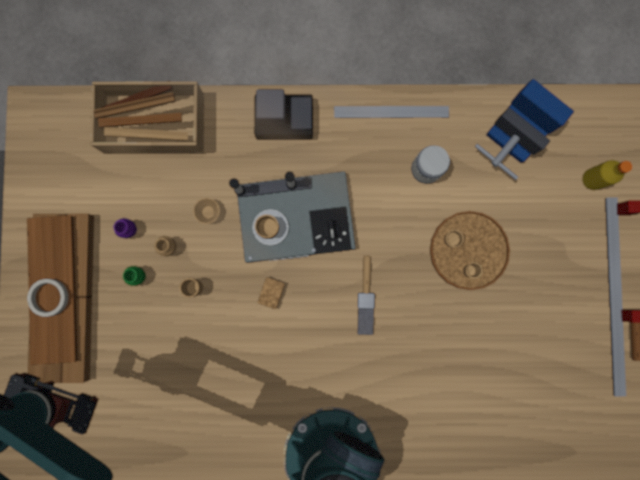

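Could be taken for the vase (top view): pale wood (165,246), purple (125,228), green (134,275), tumbler (192,287). I choose the pale one at (165,246), scene view (457,239). The cup is the one on the plate at (269,227); the bowl at (208,211), tumbler and cured cups at (454,240) and (472,270) are not it. Next: crop and measurement.

```bash
cat > h.py <<'E'
from bench import *
import cv2,numpy as np
def cloud(d):
    K=d["intrinsics"];z=d["range_z"];v,u=np.mgrid[:480,:640]
    P=np.stack([(u-K[0,2])*z/K[0,0],(v-K[1,2])*z/K[1,1],z],-1)
    W=(P-d["t"])@d["R"]; W[z==0]=np.nan
    return W
def proj(d,X):
    c=np.asarray(X)@d["R"].T+d["t"]; p=c@d["intrinsics"].T; return p[...,:2]/p[...,2:]
def topix(d,uv,z):
    K=d["intrinsics"];r=d["R"].T@np.array([(uv[0]-K[0,2])/K[0,0],(uv[1]-K[1,2])/K[1,1],1]);o=-d["R"].T@d["t"]
    return o+r*(z-o[2])/r[2]
E
python3 - <<'E'
from h import *
T=capture("top");S=capture("scene")
cv2.imwrite("pics/crop1.png",np.hstack([cv2.resize(T["image"][195:300,100:360],None,fx=3,fy=3,interpolation=3)]))
cv2.imwrite("pics/crop2.png",cv2.resize(S["image"][190:310,240:520],None,fx=2.8,fy=2.8,interpolation=3))
for n,d in(("top",T),("scene",S)):
    W=cloud(d); 
    for q in("cup","vase","tray","tumbler","bowl","cured_pot","cured_egg_cup","station","dial"):
        for r in silhouettes(n,q):
            if r["conf"]<.4: continue
            p=W[r["region"]];p=p[~np.isnan(p[:,0])]
            if len(p)<5: continue
            zt=np.percentile(p[:,2],95); t=p[p[:,2]>zt-.008]
            print(n,q,round(r["conf"],2),np.round(r["xy"]),len(p),"ztop %.3f zmin %.3f"%(zt,p[:,2].min()),"bbox",p[:,:2].min(0).round(3),p[:,:2].max(0).round(3),"topmid",((t.min(0)+t.max(0))/2).round(4)[:2])
    # station top
    m=(abs(W[...,2]-.04)<.004)
    g=np.zeros((480,640),bool); lo,hi=(150,235),(270,360)
    if n=="scene": lo,hi=(230,250),(320,410)
    g[lo[0]:hi[0],lo[1]:hi[1]]=1
    p=W[m&g][:,:2].astype(np.float32)
    print(n,"station",len(p),cv2.minAreaRect(p*1000))
    m=(abs(W[...,2]-.0)<.01)
    print("bench z",np.nanmedian(W[m][:,2]),np.nanstd(W[m][:,2]))
E
```

```text
top cup 0.82 [264. 227.] 451 ztop 0.104 zmin 0.044 bbox [0.544 0.129] [0.6   0.184] topmid [0.5718 0.1571]
top vase 0.62 [130. 278.] 394 ztop 0.079 zmin -0.006 bbox [0.43  0.467] [0.48  0.534] topmid [0.4542 0.4932]
top vase 0.61 [124. 226.] 398 ztop 0.078 zmin -0.006 bbox [0.548 0.491] [0.606 0.561] topmid [0.573 0.519]
top vase 0.6 [163. 246.] 365 ztop 0.079 zmin -0.001 bbox [0.504 0.39 ] [0.552 0.44 ] topmid [0.5284 0.4163]
top vase 0.55 [241. 186.] 349 ztop 0.169 zmin -0.002 bbox [0.652 0.088] [0.701 0.241] topmid [0.6738 0.1653]
top tray 0.75 [429. 165.] 1149 ztop 0.114 zmin -0.008 bbox [ 0.689 -0.311] [ 0.792 -0.206] topmid [ 0.7301 -0.2469]
top tray 0.72 [471. 251.] 4573 ztop 0.016 zmin -0.008 bbox [ 0.418 -0.46 ] [ 0.619 -0.251] topmid [ 0.5174 -0.3542]
top tumbler 0.89 [188. 284.] 375 ztop 0.077 zmin -0.006 bbox [0.402 0.324] [0.448 0.371] topmid [0.4246 0.3477]
top bowl 0.74 [207. 209.] 515 ztop 0.038 zmin -0.006 bbox [0.585 0.285] [0.65  0.347] topmid [0.6173 0.3161]
top cured_pot 0.55 [449. 236.] 281 ztop 0.042 zmin -0.001 bbox [ 0.525 -0.33 ] [ 0.572 -0.286] topmid [ 0.5
[... 1716 characters left out ...]
123 zmin -0.005 bbox [ 0.438 -0.059] [0.722 0.262] topmid [0.6758 0.1656]
scene dial 0.73 [414. 217.] 585 ztop 0.073 zmin -0.003 bbox [0.307 0.325] [0.453 0.416] topmid [0.427  0.3482]
scene dial 0.64 [330. 279.] 8340 ztop 0.123 zmin -0.005 bbox [ 0.438 -0.058] [0.722 0.304] topmid [0.6758 0.1651]
scene dial 0.61 [132. 249.] 371 ztop 0.054 zmin 0.006 bbox [ 0.422 -0.385] [ 0.489 -0.33 ] topmid [ 0.4671 -0.3503]
scene dial 0.51 [283. 258.] 275 ztop 0.072 zmin 0.037 bbox [ 0.512 -0.02 ] [0.598 0.024] topmid [0.5698 0.0018]
scene station 4249 ((604.8981323242188, 91.27864074707031), (206.04737854003906, 279.26116943359375), 6.670112609863281)
bench z -0.0014393746657998742 0.0026315313399725595
```

View pics/crop1.png

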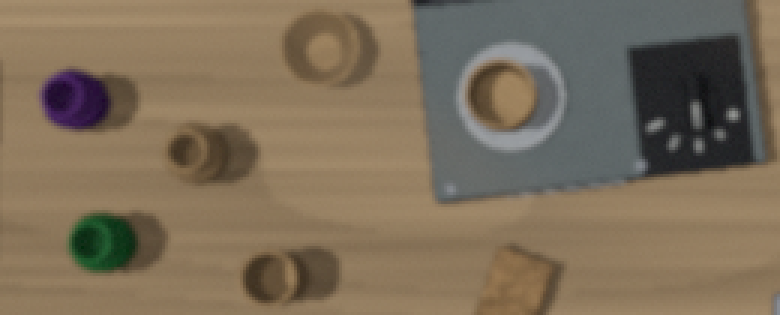

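View pics/crop2.png

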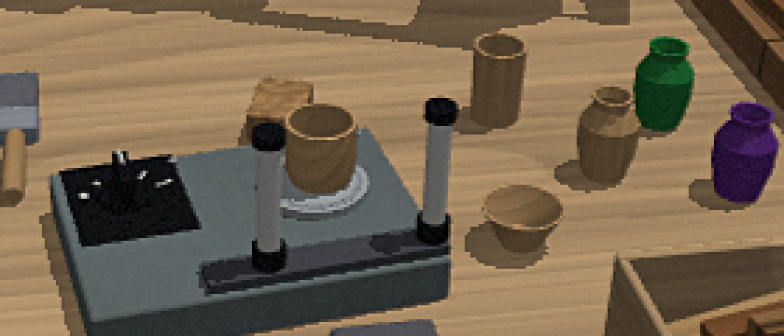

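Crop shows the pale wooden vase at (190,150) in crop 1, clearly wood, next to the green and purple ones; cup stands on the plate. The dial's pointer seems not to be at the dot, so I'll check it in an enlarged view.

```bash
python3 - <<'E'
from h import *
T=capture("top");S=capture("scene")
a=cv2.resize(T["image"][205:253,305:358],None,fx=7,fy=7,interpolation=cv2.INTER_CUBIC)
b=cv2.resize(S["image"][238:286,255:313],None,fx=7,fy=7,interpolation=cv2.INTER_CUBIC)
o=np.hstack([a,b]);o=cv2.convertScaleAbs(o,alpha=1.3);cv2.imwrite("pics/dial0.png",o);print(o.shape)
for d in(T,S):
    W=cloud(d); x,y,z=np.moveaxis(W,-1,0)
    m=(np.hypot(x-.572,y-.157)<.045)&(z>.092)&(z<.112); p=W[m]; 
    print("cup",len(p),((p.min(0)+p.max(0))/2).round(4),np.ptp(p,0).round(3))
    m=(np.hypot(x-.572,y-.157)<.055)&(abs(z-.048)<.003); p=W[m][:,:2]
    print("plate",len(p),cv2.minEnclosingCircle((p*1000).astype(np.float32)))
    m=(np.hypot(x-.568,y-.001)<.035)&(z>.060)&(z<.085); p=W[m]
    r=cv2.minAreaRect((p[:,:2]*1000).astype(np.float32)); _,_,vt=np.linalg.svd(p[:,:2]-p[:,:2].mean(0)); print("bar",len(p),r,"pca",vt[0])
    for n,s in(("station",np.array([.603,.0908])),):
        c,sn=np.cos(.118),np.sin(.118); R=np.array([[c,-sn],[sn,c]])
        dd=s+R@[-.045,-.085]; print("dial centre px",proj(d,[*dd,.0735]),proj(d,[*dd,.042]))
E
```

```text
(336, 777, 3)
cup 124 [0.5718 0.1583 0.1019] [0.057 0.056 0.017]
plate 385 ((572.134521484375, 157.46307373046875), 54.43247604370117)
bar 88 ((567.4174194335938, 0.5972509384155273), (42.64714050292969, 11.859259605407715), 6.950275421142578) pca [-0.99487241 -0.101138  ]
dial centre px [330.42357552 227.90182142] [330.06552885 229.11818375]
cup 227 [0.5738 0.1592 0.098 ] [0.06  0.056 0.012]
plate 265 ((582.5680541992188, 158.03668212890625), 44.21800231933594)
bar 91 ((569.4764404296875, 1.4622802734375), (48.98225021362305, 12.163697242736816), 6.457999229431152) pca [0.99009459 0.14040192]
dial centre px [283.48171514 248.04213996] [284.15349086 259.73024881]
```

View pics/dial0.png

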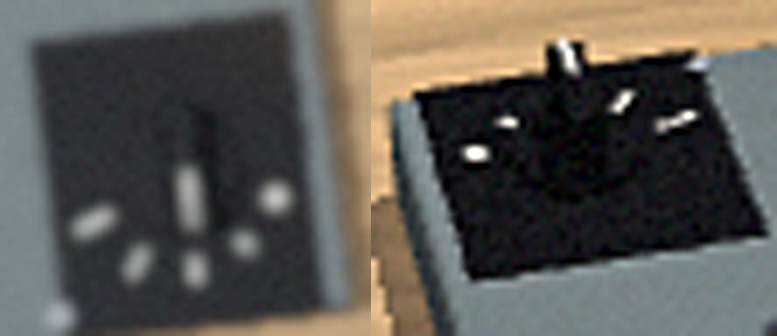

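Pointer is already at the third mark (1.2), bar along the station's −x at yaw 6.8°; so the dial later needs +0.6 clockwise. Now the cup.

```bash
cat >> h.py <<'E'
YAW=np.radians(6.8); ST=np.array([.603,.0908])
def st(x,y): c,s=np.cos(YAW),np.sin(YAW); return ST+[c*x-s*y,s*x+c*y]
def q(phi): a=(np.radians(phi)+np.pi/2)/2; return [np.cos(a),np.sin(a),0,0]
def soft_close(start,target=2.0,stop=.02,step=.0005):
    g=start
    while g>stop:
        move_gripper(g); f=current_grip_force()
        if f>=target: break
        g-=step if f>.1 or current_finger_gap()<start-.006 else step
    print("cmd %.4f gap %.4f f %.2f t %.1f"%(g,current_finger_gap(),current_grip_force(),current_clock())); return g
E
python3 - <<'E'
from h import *
T=capture("top")
print("plate px",topix(T,(270.7,227.3),.048),"cup px",topix(T,(267.1,226.8),.103),"station plate",st(-.02,.065))
c=np.array([.5725,.1585]); Q=q(96.8)
for p in([*c,.22],[*c,.062],[.549,-.4,.12]):
    print(inverse_kinematics(p,Q if p[1]>0 else q(28.3)))
move_ptp([*c,.20],Q); print(current_clock())
servo_line([*c,.062],rate=.12); print(current_clock(),current_force(),current_grip_force())
t=current_clock(); move_gripper(.064); print(current_clock()-t,current_grip_force(),current_finger_gap())
t=current_clock(); move_gripper(.061); print(current_clock()-t,current_grip_force(),current_finger_gap())
E
```

```text
plate px [0.57274443 0.14954756 0.048     ] cup px [0.56856296 0.15434767 0.103     ] station plate [0.57544443 0.15297468]
[ 1.53842877e-01  3.52588895e-01  1.52698531e+00 -4.44089210e-16
  1.26201844e+00 -1.53563584e+00]
[ 1.53842877e-01  5.32360046e-01  1.68110380e+00 -4.44089210e-16
  9.28128806e-01 -1.53563584e+00]
[-7.31270087e-01  5.65042862e-01  1.43152567e+00 -4.44089210e-16
  1.14502413e+00 -1.22519827e+00]
4.55
5.85 [ 0.44450438 -0.20437468  0.29221492] 0.0
0.5750000000000002 0.0 0.06405204016276847
0.2917000000000005 0.0 0.0610192116077945
```

```bash
python3 - <<'E'
from h import *
soft_close(.0590,2.0,.054,.0004)
S=capture("scene");cv2.imwrite("pics/g1.png",cv2.resize(S["image"][150:310,240:450],None,fx=3.5,fy=3.5))
print(current_force())
E
```

```text
cmd 0.0586 gap 0.0589 f 3.40 t 7.2
[-0.47291671 -0.26570474  0.29578129]
```

```bash
python3 - <<'E'
from h import *
p=current_position(); print(p,current_grip_force(),current_finger_gap())
servo_line([p[0],p[1],p[2]+.02],rate=.04); print(current_force(),current_grip_force(),current_finger_gap())
servo_line([p[0],p[1],.20],rate=.12); print(current_clock(),current_force(),current_grip_force())
d=capture("scene"); W=cloud(d); x,y,z=np.moveaxis(W,-1,0)
cv2.imwrite("pics/g2.png",cv2.resize(d["image"][150:310,240:450],None,fx=3.5,fy=3.5))
E
```

```text
[0.57249981 0.1585179  0.06199553] 3.410222651436925 0.058796492981231
[-0.52135604  0.60850867 -0.06811554] 3.4063219476956874 0.05903260493785749
9.025 [ 0.10309117  0.01089988 -0.28274341] 3.4063622227404267
```

View pics/g2.png

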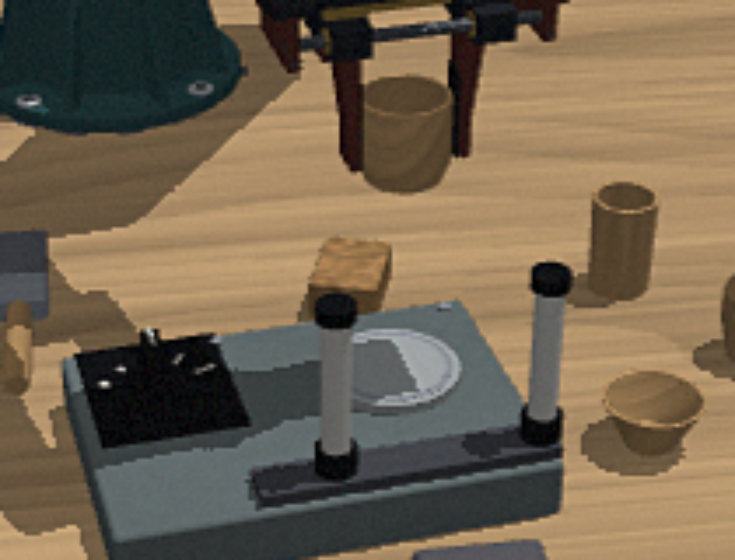

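Cup is held upright at crop (405,130), plate free at (410,365). Carrying it to the tray.

```bash
python3 - <<'E'
from h import *
d=capture("scene");W=cloud(d);x,y,z=np.moveaxis(W,-1,0)
tr=np.array([.5195,-.3538]); e=np.array([.4665,-.3505]); p=np.array([.546,-.3083])
m=(e+p)/2; u=tr-m; dirp=(p-e)/np.linalg.norm(p-e); n=np.array([dirp[1],-dirp[0]])
tgt=tr+.054*n; phi=np.degrees(np.arctan2(dirp[1],dirp[0])); print(m,u,n,tgt,phi)
Q=q(phi)
move_ptp([*tgt,.20],Q); print(current_clock(),current_grip_force())
servo_line([*tgt,.032],rate=.12)
sleep(.2); hit=servo_line([*tgt,.012],rate=.015,contact_N=1.5)
print(hit,current_position(),current_force(),current_grip_force(),current_clock())
E
```

```text
[ 0.50625 -0.3294 ] [ 0.01325 -0.0244 ] [ 0.46885734 -0.88327391] [ 0.5448183  -0.40149679] 27.960149756397414
11.1417 3.406353924656287
True [ 0.54475035 -0.40144919  0.01930574] [ 1.17803111 -0.4762399   1.45435706] 3.3956083876546472 13.7333
```

```bash
python3 - <<'E'
from h import *
p=current_position()
move_gripper(.064);move_gripper(.075); servo_line([p[0],p[1],.26],rate=.25); print(current_clock(),current_grip_force())
v=np.array([.529,.4168]); Q=q(96.8)
print(inverse_kinematics([*v,.021],Q))
move_ptp([*v,.24],Q); print(current_clock())
d=capture("top");W=cloud(d);x,y,z=np.moveaxis(W,-1,0)
m=(np.hypot(x-.545,y+.4015)<.045)&(z>.048)&(z<.07);r=W[m];print("cup",((r.min(0)+r.max(0))/2).round(4),np.ptp(r,0).round(3))
servo_line([*v,.021],rate=.15); print(current_clock(),current_force())
move_gripper(.056);move_gripper(.0535); print(current_grip_force(),current_finger_gap(),current_clock())
S=capture("scene")
cv2.imwrite("pics/g3.png",np.hstack([cv2.resize(d["image"][195:300,425:515],(360,420)),cv2.resize(S["image"][180:285,395:505],(440,420))]))
E
```

```text
15.6 0.0
[ 5.64835153e-01  6.72819977e-01  1.51389657e+00 -4.44089210e-16
  9.54876108e-01 -1.12464356e+00]
18.475
cup [ 0.5451 -0.3999  0.0576] [0.057 0.059 0.019]
20.1333 [ 0.40764283 -0.44436977  0.99657784]
0.0 0.05352522563293902 20.925
```

View pics/g3.png

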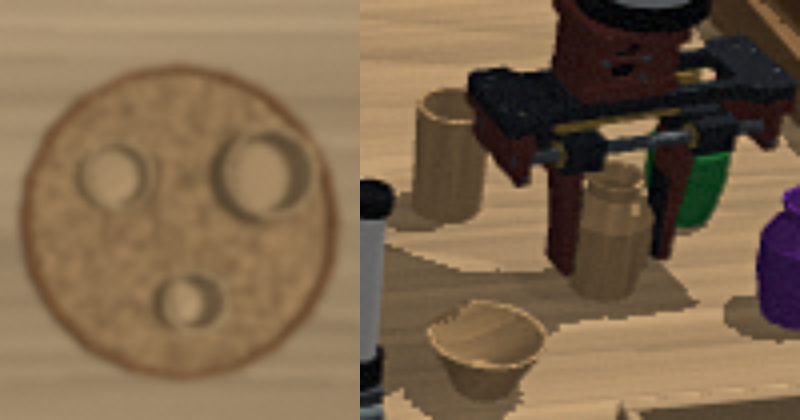

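Cup stands in the tray's free space (265,175 left half); the pale vase is between the fingers (610,225). Gripping softly, and carrying it to the plate.

```bash
python3 - <<'E'
from h import *
soft_close(.0520,2.0,.047,.0004)
p=current_position()
servo_line([p[0],p[1],p[2]+.02],rate=.04); print(current_force(),current_grip_force(),current_finger_gap())
servo_line([p[0],p[1],.26],rate=.15)
c=st(-.02,.065); Q=q(96.8)
d=capture("top")
g=cv2.cvtColor(d["image"],cv2.COLOR_BGR2HSV); roi=(slice(200,255),slice(240,300)); m=np.zeros((480,640),np.uint8); m[roi]=(g[...,2][roi]>150)&(g[...,1][roi]<40)
cs=cv2.findContours(m,cv2.RETR_EXTERNAL,cv2.CHAIN_APPROX_NONE)[0]; k=max(cs,key=cv2.contourArea); (u,v),(a,b),_=cv2.fitEllipse(k); print("plate img",u,v,a,b,topix(d,(u,v),.048),"st",c)
move_ptp([*c,.20],Q); print(current_clock(),current_grip_force())
E
```

```text
cmd 0.0500 gap 0.0504 f 3.22 t 22.3
[-0.1357594  -0.75505544 -0.61678051] 3.2282144623513886 0.050408984126906926
plate img 277.5625305175781 221.41424560546875 14.131829261779785 33.04291534423828 [0.58747902 0.13242798 0.048     ] st [0.57544443 0.15297468]
25.675 3.228603204092906
```

```bash
python3 - <<'E'
from h import *
c=st(-.02,.065)
servo_line([*c,.081],rate=.1); sleep(.2)
hit=servo_line([*c,.062],rate=.015,contact_N=1.5)
print(hit,current_position(),current_force(),current_grip_force(),current_clock())
E
```

```text
True [0.57530101 0.15297561 0.06829735] [ 1.43811232 -0.13671207  1.56898544] 2.469300379893866 28.0417
```

```bash
python3 - <<'E'
from h import *
p=current_position()
move_gripper(.056);move_gripper(.072); servo_line([p[0],p[1],.24],rate=.2)
dg=st(-.045,-.085)
move_ptp([*dg,.16],q(96.8)); print(current_clock())
d=capture("top");S=capture("scene");W=cloud(d);x,y,z=np.moveaxis(W,-1,0)
m=(np.hypot(x-c0[0],y-c0[1])<.04)&(z>.115)&(z<.14) if (c0:=st(-.02,.065)) is not None else 0
r=W[m];print("vase",len(r),((r.min(0)+r.max(0))/2).round(4),np.ptp(r,0).round(3),c0)
for ph in(96.8,96.8-34.4): print(inverse_kinematics([*dg,.0445],q(ph)))
cv2.imwrite("pics/g4.png",np.hstack([cv2.resize(d["image"][165:270,230:360],(390,315)),cv2.resize(S["image"][190:310,250:405],(407,315))]))
E
```

```text
30.5917
vase 94 [0.5753 0.1529 0.1242] [0.034 0.034 0.017] [0.57544443 0.15297468]
[-1.19638073e-01  5.29844003e-01  1.75190045e+00 -4.44089210e-16
  8.59848200e-01 -1.80911679e+00]
[-1.19638073e-01  5.29844003e-01  1.75190045e+00 -4.44089210e-16
  8.59848200e-01 -1.20872353e+00]
```

View pics/g4.png

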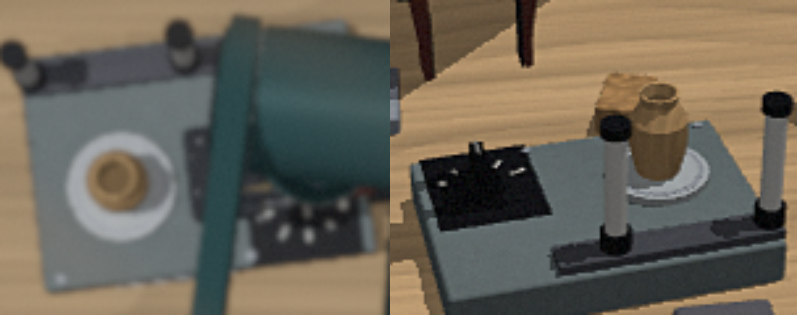

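Vase stands upright in the middle of the plate (0.5753, 0.1529); the dial still points at mark three. Now the dial.

```bash
python3 - <<'E'
from h import *
dg=st(-.045,-.085); z=.052
move_gripper(.035)
servo_line([*dg,.085],rate=.1); print(servo_line([*dg,z],rate=.05,contact_N=4),current_position()[2],current_force())
move_gripper(.0115); print(current_finger_gap(),current_grip_force(),current_force(),current_clock())
for a in(11.5,23,34.4):
    move_ptp([*dg,z],q(96.8-a)); print(a,current_force(),current_torque(),current_grip_force())
print(current_clock())
E
```

```text
False 0.051976607134733524 [-0.45102769 -0.21225522 -0.19962802]
0.011817122828114769 16.92335307598114 [-0.50272485 -2.51187402  1.7526134 ] 33.6917
11.5 [-0.66623824 -5.91968739  1.81211888] [-0.94851495  0.06258126  0.06349825] 16.84876039624214
23 [-0.98502206 -6.92535777  2.01868344] [-1.28325505  0.11057099 -0.04577267] 16.832111030817032
34.4 [-1.85808638 -8.7727959   2.41987186] [-1.47942978  0.21193002 -0.00319408] 16.8050055205822
34.6167
```

```bash
python3 - <<'E'
from h import *
dg=st(-.045,-.085)
move_gripper(.035); servo_line([*dg,.2],rate=.15); 
move_ptp([.45,-.12,.25],q(62.4)); print(current_clock())
d=capture("top");S=capture("scene")
for D in(d,S):
    W=cloud(D);x,y,z=np.moveaxis(W,-1,0)
    m=(np.hypot(x-.568,y-.001)<.035)&(z>.062)&(z<.085);p=W[m]
    if len(p)>20: print("bar",len(p),cv2.minAreaRect((p[:,:2]*1000).astype(np.float32)))
cv2.imwrite("pics/g5.png",np.hstack([cv2.resize(S["image"][220:320,75:405],(500,152)),cv2.resize(S["image"][238:286,255:313],(290,240))[:152]]) if 0 else np.hstack([cv2.resize(S["image"][190:310,70:405],None,fx=1.35,fy=1.35),cv2.resize(S["image"][238:286,255:313],(340,162))]))
cv2.imwrite("pics/g5.png",np.vstack([cv2.resize(S["image"][190:320,70:520],(790,228)),np.hstack([cv2.resize(d["image"][205:253,305:358],(395,358)),cv2.resize(S["image"][238:286,255:308],(395,358))])]))
E
```

```text
37.0583
bar 88 ((568.0028686523438, 0.9990139007568359), (11.145709037780762, 43.73337173461914), 63.30723571777344)
bar 98 ((571.609619140625, 0.6608505249023438), (13.05102825164795, 47.015380859375), 61.52509689331055)
```

View pics/g5.png

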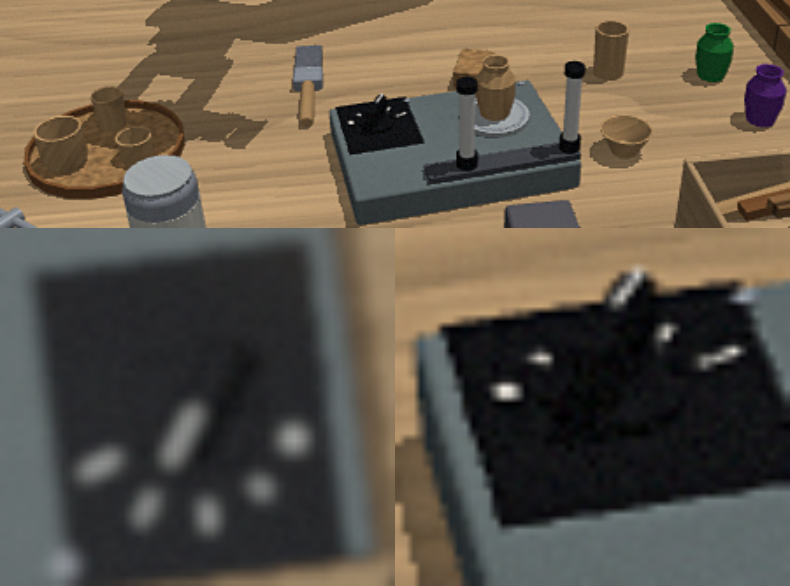

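The pointer is at the fourth mark (bar at about −27.5°, expected −27.6°). The vase stands upright on the plate at (495,90), the cup in the tray at (58,145), and the bystanders haven't moved.

```bash
python3 -c "
from bench import *
print(close_job(),current_clock())"
```

```text
the job is handed in; nothing more can be done
the job is handed in; nothing more can be done
```

The job is handed in: the cup stands in the tray's free space, the pale vase is upright in the middle of the plate, and the dial, found already at its third mark, was then turned clockwise to the fourth, all in about 37 s.

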